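# Free the stuck lid of a stoneware crock

### The arm

A 6-joint arm with a two-finger parallel gripper is mounted at the origin on the work surface. World frame = base frame: x ahead of the robot, y to its left, z up, the work surface at z = 0. Lengths are in m, angles in rad, forces in N, time in s.
With the tool pointing down it reaches from about 0.15 to 0.775 m from the base axis. Payload 6.1 kg.
Tool frame: the origin (TCP) lies midway between the tips of the shut fingers; the grasp point (between the pads) lies 19 mm behind it (ctrl.grasp_offset is the distance from the TCP to the grasp point, in m); z points along the fingers, y is the direction in which the jaws open and shut (so a half turn about z gives the same grasp; the last joint's range is limited). The gripper opens to 85 mm and grips with 20 to 120 N. Pads are 22 mm wide; open, the fingers measure 114 mm over their backs; the gripper's body (76 mm by 85 mm) begins 54 mm behind the grasp point. The pads swing forward as they close: fully open they stand 13 mm farther back than shut.
Start: joints at [1.326, 0.126, -0.04, 1.405, 0, 1.571], TCP at [0.127, 0.509, 0.231] pointing down, gripper open.
Joint ranges: [-2.72, 2.72], [-0.95, 1.95], [-1.27, 1.35], [-1.78, 2.02], [-1.46, 1.47], [-3.14, 3.14]. Speed limits (rad/s): [2.39, 2.39, 3.01, 3.14, 3.14, 3.14].

### API

Orientations are given as a rotation vector (axis times angle).
In Python, from plant import sense, capture, camera_model, order, search_frame, ctrl gives the robot as it stands. The module is installed in compiled form; this text tells all that it offers.
- The arm moves only by the shell command python3 -m pendant 'ROWS' [OPENING] [FORCE]. ROWS is JSON, a list of rows, each a list of 6 numbers: the shift along the tool's x, y, z in m, then the turn, a rotation vector about the tool's x, y, z in rad. In form: [[x, y, z, wx, wy, wz], ...]. A call has 1 to 5 rows; each row is the pose to reach, as a shift and turn from the pose measured when the call began, along the tool's axes at that moment; what a row does not reach only later rows make up. A row lasts 1/8 s, in which the tool goes at most 62.5 mm and 10.7 degrees, less where a joint would pass 70% of its speed; a pose out of reach is approached as far as the arm can. A call with a gripper value outside its range is refused whole. OPENING is the opening, from 0 (shut) to 1 (fully open), set as the call begins (- or left out, the last holds). The fingers move at their own pace and stop on an object; FORCE is the grip in N (left out, the last holds). Time passes only in rows, so rows that repeat a pose let the fingers close. It gives the time, the measured TCP pose, the force and the opening at its end, in the units of the state.
- sense(): the state, without advancing time (a new reading comes with each control period).
- capture(name): name is "scene" or "top"; returns the picture (400x640x3 uint8, red, green, blue); there is no depth.
- camera_model(name): a dict with "K" (3x3 intrinsics, pixels), "camera_from_world" (4x4, takes a point from world to camera coordinates). Camera axes: x right, y up, looking along -z (the intrinsics and any distortion apply to the point x, -y, -z); pixel columns grow to the right and rows downward; lengths in m; the calibration is good to about 2 mm. A picture is of the moment at which its call begins. camera_model takes no time and is no camera call.
- order.finish_job(): hands the job in, once; it reports no verdict.
Trained networks look in the newest picture that a camera, given by its name, has taken for a name from the list of things; names that differ only in an ending like _2 or _b are one class to them, and where a whole thing is asked for, a point or a joint stands for the part that bears it (a point fixed in the world has none). Each returns a list of dicts, best first, with "confidence" (0 to 1); they miss things now and then, are a little off and sometimes report something else, mostly with a low value. They report only what shows in the picture. A call takes as long as a camera call. They do not tell look-alikes from the thing itself.
- search_frame(name, camera): "point" ([column, row] as shares, 0 to 1, of the picture: columns of its width, rows of its height, amid what is visible of it).
The state is a dict: "time_s": time; "joints": joint angles; "joint_velocities": joint speeds; "joint_torque": joint torques, N m; "eef_pos": TCP position; "orientation": TCP orientation; "force": force on the tool from outside, world axes, zero at the start; "ft_torque": the same for the moment, N m; "grip_width": finger opening in m.
Only numpy, scipy, OpenCV 4.12 (cv2) and the standard library are available. Lean on these libraries where they do the work, as an engineer would, in place of code of your own. Each camera call takes 0.05 s, during which the arm holds its last target.

### The job

Two crumpled packing-paper wads lie on the wooden lid of the stoneware crock: put both into the open cardboard carton. Then free the lid, which sits too tight for a straight pull: hold it by its block grip and rock it, first lifting the lid's end above the crock's stick handle until the lid leans about 7 degrees, then rocking it back past level until it leans about 5 degrees the other way, with the plug still inside the mouth. Finally raise the lid just clear of the crock and finish while holding it there, level and still, over the mouth and a finger's breadth or two above the rim; leave the other ware where it stands.

Things in the scene. Friction and masses are not known exactly. Their poses are not given: they have to be found in the camera images.
- crock: Heavy brown stoneware crock, rectangular, fixed; 138 (x) x 88 (y) x 80 mm high. Origin: centre of its underside on the table, z up. Its round stick handle points along its own +x. The mouth is 110 x 60 mm. A sprung rubber bead in each end wall, 11 mm below the rim, catches a rib on the lid's plug.
- crock_handle (a point): End of the crock's stick handle (22 mm thick), 142 mm along the crock's +x from its centre, 46 mm above the table: tells which end is the handle end.
- lid: Loose wooden press-in lid, about 0.3 kg. Origin: centre of the underside of its flange, 80 mm above the table when home; at the start its axes are parallel to the crock's (+x to the stick handle). Flange 142 x 90 x 10 mm; under it a plug 100 x 56 mm, 30 mm deep, with a rib across each end (x = +-50 mm) 18 mm under the flange. A block grip stands on top.
- lid_grip (a point): Centre of the lid's wooden block grip, 36 mm above the lid's origin: 24 mm (lid's x) x 44 mm (y) x 48 mm high, flat upright sides. Each lid end is held with 20 to 25 N and slips free once risen about 13 mm: leaning 0.14 rad about the flange edge at the plain end frees the handle end, then leaning back 0.1 rad past level about the handle end's rib frees the plain end.
- lid_top (a point): Centre of the block grip's top, 58 mm above the lid's origin.
- wad0: Crumpled ball of packing paper, stiff, about 32 to 42 mm across and 36 mm high, 15 g, on the lid between the block grip and the handle end. Origin: centre of its underside, 10 mm above the lid's origin at the start.
- wad1: The second paper ball, same size, on the lid between the block grip and the plain end. Origin: centre of its underside.
- carton: Open cardboard carton, fixed, 170 x 170 mm and 100 mm high, walls 5 mm. Origin: centre of its underside; it stands to the left or right of the crock.
- squeezer: Bystander: fixed glass citrus squeezer, 160 mm wide, 60 mm high, on the side opposite the carton. Origin: centre of its underside.
- mug: Bystander: black mug, 80 mm wide, 92 mm high. Origin: centre of its underside.
- dish0: Bystander: low glass dish, 92 mm wide, 36 mm high. Origin: centre of its underside.
- dish1: Bystander: a second low glass dish of the same size. Origin: centre of its underside.
- tin: Bystander: dark tin box, 75 x 110 x 65 mm. Origin: centre of its underside.
- tumbler: Bystander: glass tumbler, 68 mm wide, 85 mm high. Origin: centre of its underside.
- jar: Bystander: glass jar with a steel cap, 64 mm wide, 100 mm high. Origin: centre of its underside.
Not all that is in view belongs to the job. Leave any blue, red or turquoise look-alike of the wad0 alone.

How it is judged:
By the outcome, as a careful person would: the job done as asked, in the order asked, and still so for the second after the job is handed in, while the arm keeps its last pose, push and grip.
It also fails if it takes over 61 s, if anything falls off the work surface, if the arm or the gripper's body presses on something with over 40 N, if the wrist force passes 120 N, or if a joint passes its speed limit or range.

## Working session

There is one attempt and no reset: what is moved stays moved. The work goes in short steps, Python scripts to look and compute and a shell command to move; the robot and the scene stay as the last step left them, time stands still between calls to the robot, and variables do not carry over. Pictures are saved under pics/ and viewed, and the job is handed in when it is done.

```bash
mkdir -p pics; ls; cat > h.py <<'E'
import numpy as np, cv2
from plant import sense, capture, camera_model, order, search_frame, ctrl
from scipy.spatial.transform import Rotation as R
E
python3 - <<'E'
from h import *
for c in ("scene","top"):
    im=capture(c); cv2.imwrite(f"pics/{c}0.png",im[:,:,::-1])
    m=camera_model(c); print(c,{k:np.round(v,4).tolist() if not isinstance(v,str) else v for k,v in m.items()})
s=sense(); print(s); print(ctrl.grasp_offset)
E
```

```text
pics
scene {'K': [[516.1593, 0.0, 321.6842], [0.0, 516.1593, 195.7968], [0.0, 0.0, 1.0]], 'camera_from_world': [[0.4384, 0.8987, 0.0096, -0.2795], [-0.62, 0.2946, 0.7272, 0.2905], [0.6507, -0.3247, 0.6864, -1.5049], [0.0, 0.0, 0.0, 1.0]]}
top {'K': [[437.9619, 0.0, 320.4301], [0.0, 437.9619, 191.4343], [0.0, 0.0, 1.0]], 'camera_from_world': [[0.0244, -0.9997, -0.0059, -0.0008], [0.9777, 0.0227, 0.2086, -0.5864], [-0.2084, -0.0108, 0.978, -0.9085], [0.0, 0.0, 0.0, 1.0]]}
{'time_s': 0.1, 'joints': array([ 1.32597279e+00,  1.26330531e-01, -4.05202211e-02,  1.40541344e+00,
       -1.21175037e-05,  1.57079266e+00]), 'joint_velocities': array([-0.00065972, -0.00188001,  0.00312101, -0.00224074,  0.00018167,
        0.00071783]), 'joint_torque': array([-3.85056146e-04, -4.36908209e+01,  3.53604341e+01,  1.37200134e-02,
        7.67855727e-05, -7.28488043e-07]), 'eef_pos': array([0.1271636 , 0.50897519, 0.23059461]), 'orientation': array([-3.83581940e-01, -3.11791813e+00,  2.29065879e-03]), 'force': array([ 0.05541765,  0.2522366 , -0.18810241]), 'ft_torque': array([-0.0210086 , -0.02212271, -0.01931276]), 'grip_width': 0.08564573979808549}
0.0187
```

View pics/scene0.png

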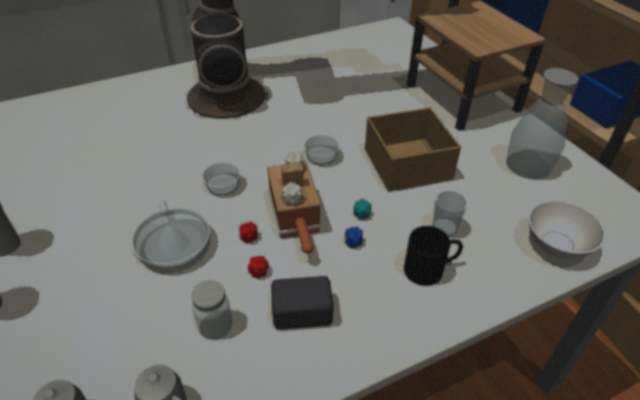

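View pics/top0.png

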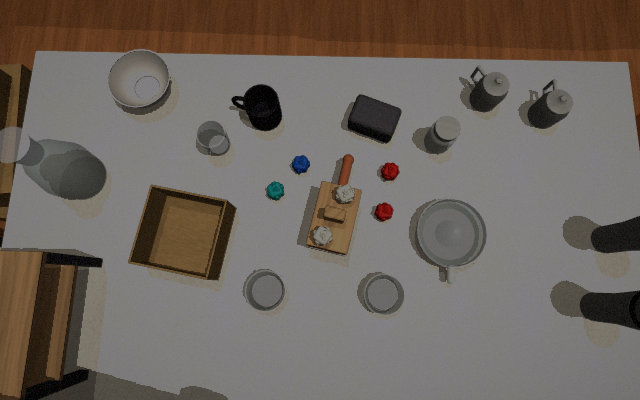

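```bash
cat >> h.py <<'E'
def proj(c,P):
    m=camera_model(c); P=np.atleast_2d(P); q=(m["camera_from_world"]@np.c_[P,np.ones(len(P))].T).T[:,:3]
    q=q*[1,-1,-1]; p=(m["K"]@q.T).T; return p[:,:2]/p[:,2:]
def ray(c,uv):
    m=camera_model(c); T=m["camera_from_world"]; d=np.linalg.inv(m["K"])@[uv[0],uv[1],1]; d=d*[1,-1,-1]
    Rm=T[:3,:3]; return -Rm.T@T[:3,3], Rm.T@d
def atz(c,uv,z):
    o,d=ray(c,uv); return o+d*(z-o[2])/d[2]
def tri(uv1,uv2,c1="scene",c2="top"):
    o1,d1=ray(c1,uv1);o2,d2=ray(c2,uv2);d1=d1/np.linalg.norm(d1);d2=d2/np.linalg.norm(d2)
    A=np.c_[d1,-d2]; t=np.linalg.lstsq(A,o2-o1,rcond=None)[0]; a=o1+d1*t[0];b=o2+d2*t[1]; return (a+b)/2,np.linalg.norm(a-b)
E
python3 - <<'E'
from h import *
d={}
names=["crock","crock_handle","lid_grip","lid_top","lid","wad0","carton","tumbler","mug","squeezer","dish0","tin","jar"]
for n in names:
    o={}
    for c in ("scene","top"):
        r=search_frame(n,c); o[c]=[(np.round(np.array(k["point"])*[640,400],1).tolist(),round(k["confidence"],2)) for k in r][:6]
    print(n,o)
    try:
        if n not in("wad0","dish0"): 
            p,e=tri(o["scene"][0][0],o["top"][0][0]); print("   ",p.round(4),round(e,4))
    except Exception as ex: print(ex)
for c in ("scene","top"):
    im=capture(c)
    u,v=(292,195) if c=="scene" else (335,215)
    cr=im[v-55:v+65,u-80:u+80]; cr=cv2.resize(cr,None,fx=5,fy=5,interpolation=cv2.INTER_CUBIC); cv2.imwrite(f"pics/{c}_crop.png",np.clip(cr[:,:,::-1].astype(float)*1.4,0,255).astype(np.uint8))
E
```

```text
crock {'scene': [([298.5, 224.5], 0.74)], 'top': [([341.0, 172.3], 0.96)]}
    [ 0.6259 -0.0385  0.0717] 0.015
crock_handle {'scene': [([303.1, 219.1], 0.82)], 'top': [([212.6, 138.0], 0.7), ([346.6, 169.1], 0.62), ([443.7, 137.8], 0.37)]}
    [0.6516 0.0934 0.1411] 0.2843
lid_grip {'scene': [([290.3, 180.8], 0.62)], 'top': []}
list index out of range
lid_top {'scene': [([293.6, 180.4], 0.81)], 'top': [([334.9, 219.2], 0.86), ([182.5, 233.6], 0.22)]}
    [ 0.5215 -0.0153  0.0958] 0.0084
lid {'scene': [([292.1, 181.7], 0.67)], 'top': [([334.2, 216.8], 0.57)]}
    [ 0.5253 -0.0168  0.0961] 0.0017
wad0 {'scene': [([258.3, 265.5], 0.96), ([290.7, 191.1], 0.85), ([359.5, 209.2], 0.8), ([242.4, 233.2], 0.72), ([351.4, 238.2], 0.72), ([293.0, 157.6], 0.67)], 'top': [([300.3, 162.8], 0.83), ([388.5, 173.7], 0.77), ([273.4, 191.8], 0.77), ([385.2, 212.9], 0.64), ([344.9, 196.0], 0.63), ([260.3, 105.1], 0.55)]}
carton {'scene': [([413.8, 148.9], 0.95)], 'top': [([180.1, 231.8], 0.82)]}
    [0.491  0.3212 0.0463] 0.0006
tumbler {'scene': [([302.2, 304.2], 0.73), ([448.4, 211.9], 0.66), ([301.2, 222.3], 0.6)], 'top': [([214.1, 139.0], 0.93), ([373.2, 116.4], 0.44)]}
    [ 0.7133  0.0933 -0.0184] 0.36
mug {'scene': [([425.9, 251.7], 0.56)], 'top': [([260.0, 103.8], 0.97), ([335.1, 218.7], 0.56)]}
    [0.7884 0.1545 0.0625] 0.0076
squeezer {'scene': [([168.5, 237.9], 0.92), ([222.8, 176.4], 0.71)], 'top': [([453.3, 232.9], 0.68)]}
    [ 0.5052 -0.287   0.0283] 0.0001
dish0 {'scene': [([319.6, 151.9], 0.92), ([223.8, 178.2], 0.69), ([412.5, 148.2], 0.69)], 'top': [([264.4, 291.5], 0.95), ([383.3, 292.2], 0.85), ([371.9, 118.1], 0.68)]}
tin {'scene': [([305.5, 302.4], 0.62)], 'top': [([374.2, 118.4], 0.88)]}
    [ 0.7735 -0.1049  0.0337] 0.0096
jar {'scene': [([210.1, 309.2], 0.76)], 'top': [([442.9, 133.4], 0.68)]}
    [ 0.7299 -0.2637  0.056 ] 0.0004
```

View pics/scene_crop.png

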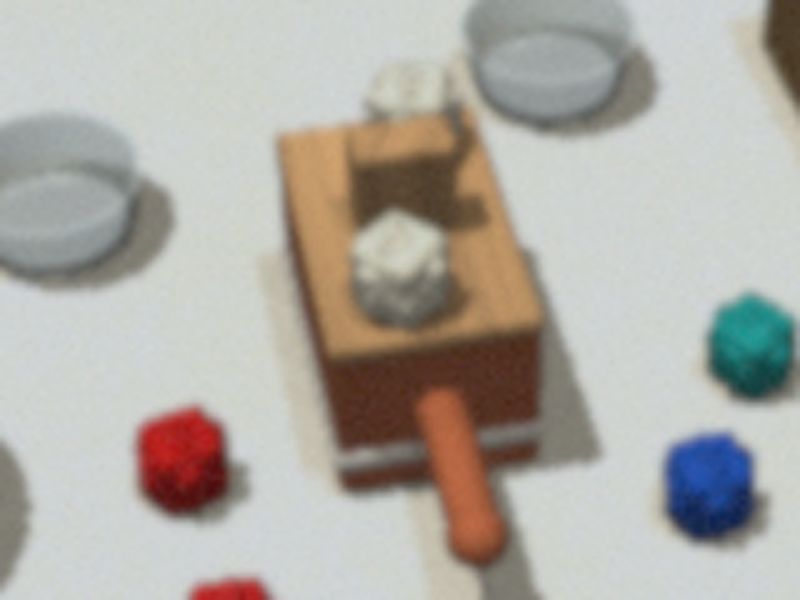

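View pics/top_crop.png

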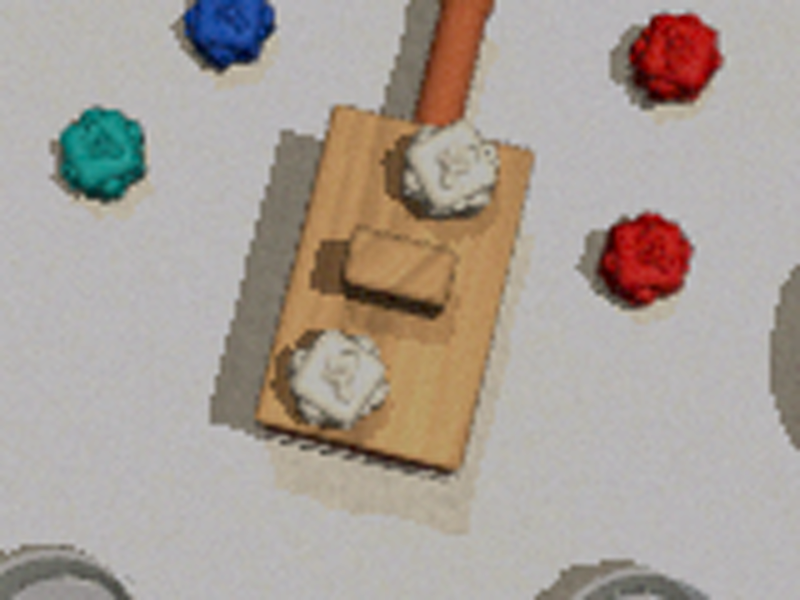

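```bash
python3 - <<'E'
from h import *
T=lambda x,y:(255+(x+.5)/5-.5,160+(y+.5)/5-.5); S=lambda x,y:(212+(x+.5)/5-.5,140+(y+.5)/5-.5)
c=[atz("top",T(*p),.09) for p in[(333,106),(533,150),(455,470),(258,428)]]
print(np.round(c,4),np.mean(c,0).round(4))
c=[atz("scene",S(*p),.09) for p in[(332,358),(540,322),(470,112),(278,135)]]
print(np.round(c,4),np.mean(c,0).round(4))
from scipy.optimize import least_squares
obsT=[T(*p) for p in[(333,106),(533,150),(455,470),(258,428)]]; obsS=[S(*p) for p in[(540,322),(332,358),(278,135),(470,112)]]
L=np.array([[71,45,10],[71,-45,10],[-71,-45,10],[-71,45,10.]])/1000
def f(p,cams=("top","scene")):
    W=np.c_[L[:,:2]@np.array([[np.cos(p[2]),np.sin(p[2])],[-np.sin(p[2]),np.cos(p[2])]]),L[:,2]]+[p[0],p[1],.08]
    r=[]
    if "top" in cams: r.append(proj("top",W)-obsT)
    if "scene" in cams: r.append(proj("scene",W)-obsS)
    return np.concatenate(r).ravel()
for cams in (("top",),("scene",),("top","scene")):
    r=least_squares(f,[.52,-.02,-.2],kwargs=dict(cams=cams)); print(cams,r.x.round(4),np.abs(r.fun).max().round(2))
for n,a,b in [("wad0",S(402,268),T(450,168)),("wad1",None,T(337,378))]:
    print(n,atz("top",b,.108+.005).round(4), tri(a,b) if a else "")
print("griptop top",atz("top",T(400,262),.138).round(4),"scene",atz("scene",S(407,142),.138).round(4))
# carton rim corners in top
print("carton",[atz("top",p,.1).round(3).tolist() for p in [(151,187),(236,206),(216,279),(130,263)]])
print("dishes",[atz("top",p,.03).round(3).tolist() for p in [(264.4,291.5),(383.3,292.2)]])
E
```

```text
[[ 0.6038  0.0117  0.09  ]
 [ 0.5864 -0.0748  0.09  ]
 [ 0.449  -0.0429  0.09  ]
 [ 0.4644  0.0398  0.09  ]] [ 0.5259 -0.0165  0.09  ]
[[ 0.5885 -0.0746  0.09  ]
 [ 0.6057  0.0099  0.09  ]
 [ 0.4718  0.0401  0.09  ]
 [ 0.45   -0.0429  0.09  ]] [ 0.529  -0.0169  0.09  ]
('top',) [ 0.5259 -0.0165 -0.2075] 1.43
('scene',) [ 0.5287 -0.0167 -0.2236] 1.15
('top', 'scene') [ 0.5269 -0.0165 -0.2147] 1.52
wad0 [ 0.5728 -0.0381  0.113 ] (array([ 0.57334646, -0.03745495,  0.11168785]), np.float64(0.0015764020791445446))
wad1 [0.4837 0.0071 0.113 ] 
griptop top [ 0.5283 -0.0173  0.138 ] scene [ 0.5312 -0.0151  0.138 ]
carton [[0.579, 0.375, 0.1], [0.543, 0.19, 0.1], [0.39, 0.221, 0.1], [0.418, 0.401, 0.1]]
dishes [[0.367, 0.13, 0.03], [0.372, -0.129, 0.03]]
```

```bash
cat >> h.py <<'E'
def st():
    s=sense(); Rm=R.from_rotvec(s["orientation"]); return s,np.array(s["eef_pos"]),Rm
def tgt(yaw_y,tilt=None):
    # tool z down, tool y along heading yaw_y
    y=np.array([np.cos(yaw_y),np.sin(yaw_y),0]); z=np.array([0,0,-1.]); x=np.cross(y,z)
    return R.from_matrix(np.c_[x,y,z])
def go(pos,yaw=None,Rt=None):
    s,p,Rm=st()
    if Rt is None:
        if yaw is None: Rt=Rm
        else: # choose nearest half turn
            Rt=min([tgt(yaw),tgt(yaw+np.pi)],key=lambda r:(Rm.inv()*r).magnitude())
    d=Rm.inv().apply(np.array(pos)-p); w=(Rm.inv()*Rt).as_rotvec()
    print("row",np.round(np.r_[d,w],4).tolist(),"rows>=",round(max(np.linalg.norm(d)/.0625,np.degrees(np.linalg.norm(w))/10.7),1))
    return s
def show():
    s,p,Rm=st(); print("t",round(s["time_s"],2),"p",p.round(4),"ydir",Rm.as_matrix()[:,1].round(3),"zdir",Rm.as_matrix()[:,2].round(4),"F",np.round(s["force"],1),"M",np.round(s["ft_torque"],2),"w",round(s["grip_width"],4),"j",np.round(s["joints"],2))
E
python3 - <<'E'
from h import *
show()
a=-.2147
go([.573,-.038,.16],a+np.pi/2)
go([.573,-.038,.16],a)
E
```

```text
t 1.5 p [0.1272 0.5093 0.2313] ydir [0.242 0.97  0.   ] zdir [-0.  0. -1.] F [ 0.   0.6 -0.3] M [0.02 0.02 0.  ] w 0.0854 j [ 1.33  0.13 -0.04  1.41  0.    1.57]
row [-0.5651, -0.423, 0.0713, 0.0, -0.0, -0.0301] rows>= 11.4
row [-0.5651, -0.423, 0.0713, 0.0, -0.0, 1.5407] rows>= 11.4
```

```bash
python3 -m pendant '[[-0.25,-0.187,0.03,0,0,-0.03],[-0.25,-0.187,0.03,0,0,-0.03],[-0.25,-0.187,0.03,0,0,-0.03],[-0.25,-0.187,0.03,0,0,-0.03],[-0.25,-0.187,0.03,0,0,-0.03]]' 1 30 && python3 -c "
from h import *
show(); go([.573,-.038,.16],-.2147+np.pi/2)"
```

```text
time_s: 2.12
eef_pos: [0.3247, 0.2666, 0.2015]
orientation: [0.336, 3.123, 0.001]
force: [1.4, 0.7, -0.3]
grip_width: 0.0852
t 2.12 p [0.3247 0.2666 0.2015] ydir [0.213 0.977 0.001] zdir [ 8.e-04  6.e-04 -1.e+00] F [ 1.4  0.7 -0.3] M [ 0.04 -0.04  0.01] w 0.0852 j [ 0.69 -0.07 -0.31  1.33 -0.    0.9 ]
row [-0.3074, -0.2449, 0.0415, 0.0008, 0.0006, 0.0004] rows>= 6.3
```

```bash
python3 -m pendant '[[-0.307,-0.245,0.0415,0,0,0],[-0.307,-0.245,0.0415,0,0,0],[-0.307,-0.245,0.0415,0,0,0],[-0.307,-0.245,0.0415,0,0,0],[-0.307,-0.245,0.0415,0,0,0]]' && python3 -c "
from h import *
show(); go([.573,-.038,.16],-.2147+np.pi/2)
im=capture('top'); cv2.imwrite('pics/t1.png',im[:,:,::-1])
im=capture('scene'); cv2.imwrite('pics/s1.png',im[:,:,::-1])"
```

```text
time_s: 2.75
eef_pos: [0.5209, 0.0251, 0.1688]
orientation: [0.336, 3.122, 0.002]
force: [1.0, 1.6, 1.1]
grip_width: 0.0855
t 2.75 p [0.5209 0.0251 0.1688] ydir [0.213 0.977 0.001] zdir [ 1.6e-03  9.0e-04 -1.0e+00] F [1.  1.6 1.1] M [ 0.04 -0.1   0.03] w 0.0855 j [ 0.05  0.12 -0.18  1.27  0.    0.26]
row [-0.0643, -0.0506, 0.0088, 0.0013, 0.0014, 0.0] rows>= 1.3
```

View pics/t1.png

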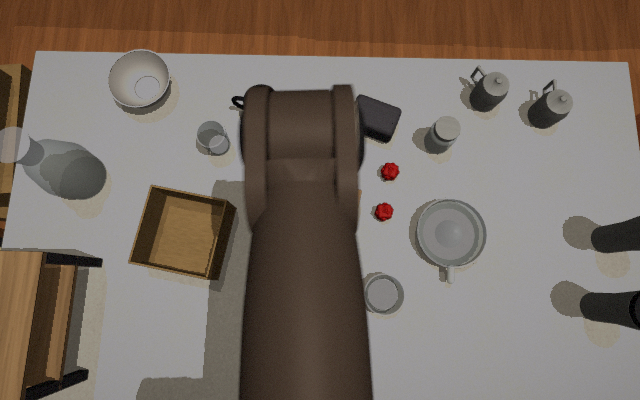

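View pics/s1.png

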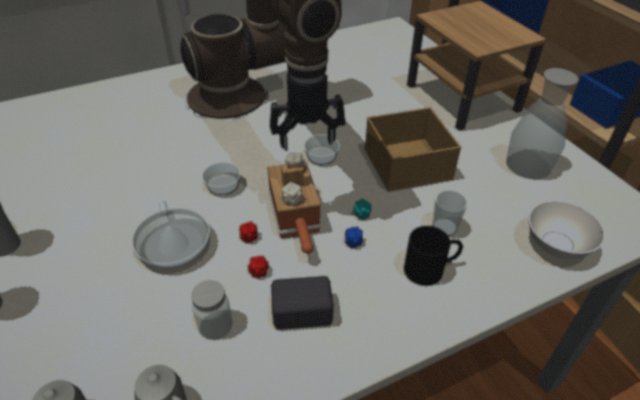

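```bash
python3 -m pendant '[[-0.064,-0.051,0.009,0,0,0],[-0.064,-0.051,0.009,0,0,0],[-0.064,-0.051,0.04,0,0,0],[-0.064,-0.051,0.07,0,0,0],[-0.064,-0.051,0.07,0,0,0]]' && python3 -c "
from h import *
show(); go([.573,-.038,.094],-.2147+np.pi/2)
im=capture('scene'); cr=cv2.resize(im[110:260,200:400],None,fx=4,fy=4,interpolation=cv2.INTER_CUBIC); cv2.imwrite('pics/s2.png',cr[:,:,::-1])"
```

```text
time_s: 3.48
eef_pos: [0.5716, -0.0404, 0.0954]
orientation: [-0.344, -3.118, 0.001]
force: [-0.5, 0.4, 0.2]
grip_width: 0.0853
t 3.48 p [ 0.5716 -0.0404  0.0954] ydir [ 0.218  0.976 -0.001] zdir [-0.0045 -0.     -1.    ] F [-0.5  0.4  0.2] M [0.01 0.04 0.03] w 0.0853 j [-0.07  0.25 -0.19  1.14 -0.    0.15]
row [-0.0009, 0.0026, 0.0014, -0.001, -0.0044, -0.0051] rows>= 0.0
```

View pics/s2.png

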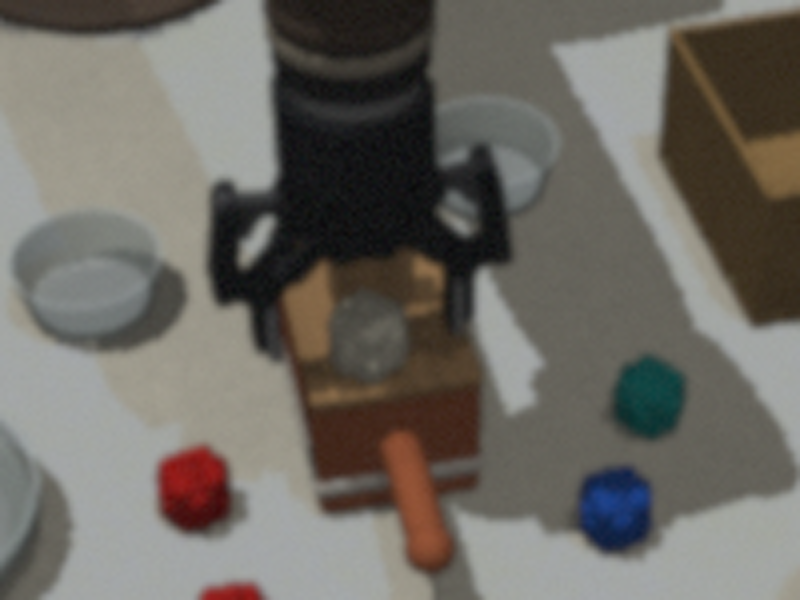

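```bash
python3 -m pendant '[[0,0,0,0,0,0],[0,0,0,0,0,0],[0,0,0,0,0,0],[0,0,0,0,0,0],[0,0,0,0,0,0]]' 0 30; python3 -m pendant '[[0,0,-0.05,0,0,0],[0,0,-0.1,0,0,0],[0,0,-0.1,0,0,0]]' && python3 -c "
from h import *
show(); go([.5,.295,.2])
im=capture('scene'); cr=cv2.resize(im[60:260,200:400],None,fx=3,fy=3,interpolation=cv2.INTER_CUBIC); cv2.imwrite('pics/s3.png',cr[:,:,::-1])"
```

```text
time_s: 4.15
eef_pos: [0.5735, -0.0403, 0.0988]
orientation: [0.344, 3.122, -0.0]
force: [-2.0, -0.3, 6.4]
grip_width: 0.0431
time_s: 4.53
eef_pos: [0.5756, -0.0405, 0.2039]
orientation: [0.343, 3.113, 0.001]
force: [1.0, 0.3, -0.5]
grip_width: 0.0429
t 4.53 p [ 0.5756 -0.0405  0.2039] ydir [0.218 0.976 0.001] zdir [ 9.4e-03 -7.0e-04 -1.0e+00] F [ 1.   0.3 -0.5] M [ 0.04 -0.03 -0.  ] w 0.0429 j [-0.07  0.22  0.01  1.35 -0.    0.15]
row [0.1469, 0.3109, 0.003, 0.0, 0.0, 0.0] rows>= 5.5
```

View pics/s3.png

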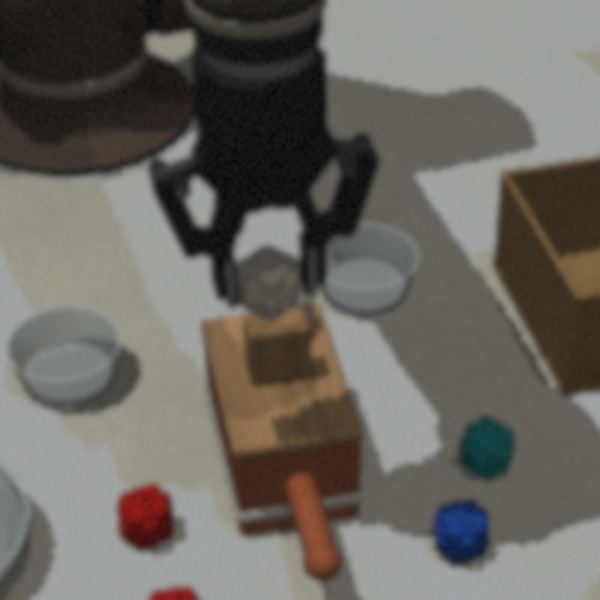

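```bash
python3 -m pendant '[[0.131,0.322,0,0,0,0],[0.131,0.322,0,0,0,0],[0.131,0.322,0,0,0,0],[0.131,0.322,0,0,0,0],[0.131,0.322,0,0,0,0]]'; python3 -c "
from h import *
show(); go([.505,.30,.09])"
```

```text
time_s: 5.2
eef_pos: [0.5214, 0.2697, 0.1992]
orientation: [0.344, 3.118, -0.001]
force: [1.3, 0.4, -0.1]
grip_width: 0.043
t 5.2 p [0.5214 0.2697 0.1992] ydir [ 0.218  0.976 -0.   ] zdir [ 0.0041 -0.0014 -1.    ] F [ 1.3  0.4 -0.1] M [-0.02 -0.08  0.04] w 0.043 j [ 0.48  0.24  0.03  1.36 -0.    0.7 ]
row [0.0231, 0.0261, 0.109, 0.0, 0.0, 0.0] rows>= 1.8
```

```bash
python3 -m pendant '[[0.022,0.026,0.01,0,0,0],[0.022,0.026,0.06,0,0,0],[0.022,0.026,0.1,0,0,0],[0.022,0.026,0.1,0,0,0]]'; python3 -m pendant '[[0,0,0,0,0,0],[0,0,0,0,0,0],[0,0,0,0,0,0]]' 0.9; python3 -c "
from h import *
show()
im=capture('scene'); cr=cv2.resize(im[60:260,300:500],None,fx=3,fy=3,interpolation=cv2.INTER_CUBIC); cv2.imwrite('pics/s4.png',cr[:,:,::-1])"
```

```text
time_s: 5.7
eef_pos: [0.5031, 0.2982, 0.0946]
orientation: [-0.343, -3.12, 0.01]
force: [-0.5, -0.2, -0.1]
grip_width: 0.0429
time_s: 6.08
eef_pos: [0.5039, 0.2985, 0.0961]
orientation: [-0.344, -3.122, 0.007]
force: [-0.0, -0.4, -0.3]
grip_width: 0.0771
t 6.08 p [0.5039 0.2985 0.0961] ydir [ 0.218  0.976 -0.005] zdir [-0.0013 -0.0046 -1.    ] F [-0.  -0.4 -0.3] M [ 0.01 -0.04  0.01] w 0.0771 j [ 0.54  0.27 -0.16  1.15 -0.    0.76]
```

View pics/s4.png

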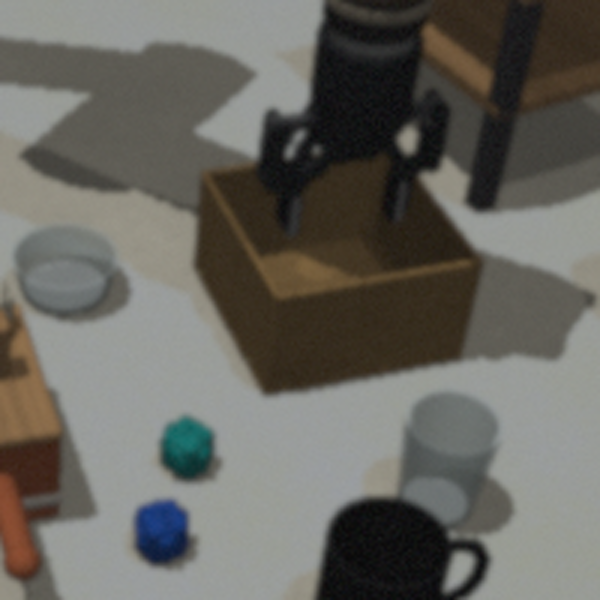

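```bash
python3 -m pendant '[[0,0,-0.06,0,0,0],[0,0,-0.1,0,0,0]]' 1; python3 -c "
from h import *
show(); go([.484,.007,.18],-.2147+np.pi/2)
im=capture('top');cr=cv2.resize(im[150:350,80:280],None,fx=3,fy=3); cv2.imwrite('pics/t4.png',cr[:,:,::-1])"
```

```text
time_s: 6.38
eef_pos: [0.5043, 0.299, 0.1988]
orientation: [0.344, 3.122, -0.005]
force: [-0.1, 0.1, 0.0]
grip_width: 0.0853
t 6.38 p [0.5043 0.299  0.1988] ydir [ 0.218  0.976 -0.003] zdir [ 5.0e-04 -3.6e-03 -1.0e+00] F [-0.1  0.1  0. ] M [ 0.06 -0.07  0.08] w 0.0853 j [ 0.54  0.25  0.03  1.36 -0.    0.76]
row [-0.0438, -0.2894, 0.0198, -0.0034, 0.0013, -0.005] rows>= 4.7
```

View pics/t4.png

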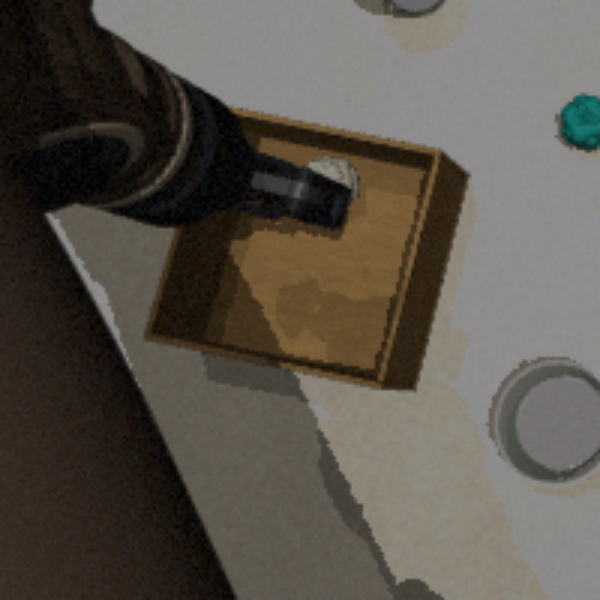

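Wad0 is visible in the carton (crop 332,170). Now back to wad1.

```bash
python3 -m pendant '[[-0.044,-0.289,0.015,0,0,-0.005],[-0.044,-0.289,0.015,0,0,-0.005],[-0.044,-0.289,0.015,0,0,-0.005],[-0.044,-0.289,0.015,0,0,-0.005],[-0.044,-0.289,0.015,0,0,-0.005]]' 1; python3 -c "
from h import *
show(); go([.484,.007,.098],-.2147+np.pi/2)"
```

```text
time_s: 7.05
eef_pos: [0.4856, 0.0059, 0.1897]
orientation: [0.338, 3.115, 0.001]
force: [0.0, -0.4, -0.3]
grip_width: 0.0852
t 7.05 p [0.4856 0.0059 0.1897] ydir [0.215 0.977 0.002] zdir [ 0.0083  0.     -1.    ] F [ 0.  -0.4 -0.3] M [-0.   -0.03  0.02] w 0.0852 j [ 0.01  0.05 -0.22  1.3  -0.    0.23]
row [0.0025, 0.0005, 0.0917, 0.0018, 0.0081, -0.0017] rows>= 1.5
```

```bash
python3 -m pendant '[[0.0025,0.0005,0.05,0,0.008,0],[0.0025,0.0005,0.0915,0,0.008,0],[0.0025,0.0005,0.0915,0,0.008,0],[0.0025,0.0005,0.0915,0,0.008,0]]' 1; python3 -c "
from h import *
show(); go([.484,.007,.098],-.2147+np.pi/2)"
```

```text
time_s: 7.55
eef_pos: [0.4849, 0.0071, 0.0999]
orientation: [0.339, 3.121, 0.003]
force: [-0.4, -0.2, 0.6]
grip_width: 0.0852
t 7.55 p [0.4849 0.0071 0.0999] ydir [0.215 0.977 0.002] zdir [ 0.0024  0.0017 -1.    ] F [-0.4 -0.2  0.6] M [ 0.01 -0.   -0.04] w 0.0852 j [ 0.01  0.08 -0.38  1.11  0.    0.23]
row [0.0008, -0.0002, 0.0019, 0.0022, 0.002, -0.0015] rows>= 0.0
```

```bash
python3 -m pendant '[[0,0,0,0,0,0],[0,0,0,0,0,0],[0,0,0,0,0,0],[0,0,0,0,0,0],[0,0,0,0,0,0]]' 0 30; python3 -m pendant '[[0,0,-0.05,0,0,0],[0,0,-0.1,0,0,0],[0,0,-0.1,0,0,0]]' && python3 -c "
from h import *
show(); go([.465,.285,.2])
im=capture('scene'); cr=cv2.resize(im[60:260,200:400],None,fx=3,fy=3,interpolation=cv2.INTER_CUBIC); cv2.imwrite('pics/s5.png',cr[:,:,::-1])
im=capture('top');cr=cv2.resize(im[150:350,80:280],None,fx=3,fy=3); cv2.imwrite('pics/t5.png',cr[:,:,::-1])"
```

```text
time_s: 8.18
eef_pos: [0.4858, 0.0072, 0.1016]
orientation: [0.338, 3.118, 0.004]
force: [-1.0, 1.2, 7.3]
grip_width: 0.0433
time_s: 8.55
eef_pos: [0.4875, 0.0071, 0.2061]
orientation: [0.337, 3.111, 0.005]
force: [-0.3, -0.3, -0.7]
grip_width: 0.043
t 8.55 p [0.4875 0.0071 0.2061] ydir [0.214 0.977 0.005] zdir [ 0.0131  0.0021 -0.9999] F [-0.3 -0.3 -0.7] M [-0.02  0.02  0.06] w 0.043 j [ 0.01  0.05 -0.18  1.33  0.    0.23]
row [0.0816, 0.2666, 0.0064, 0.0, 0.0, 0.0] rows>= 4.5
```

View pics/s5.png

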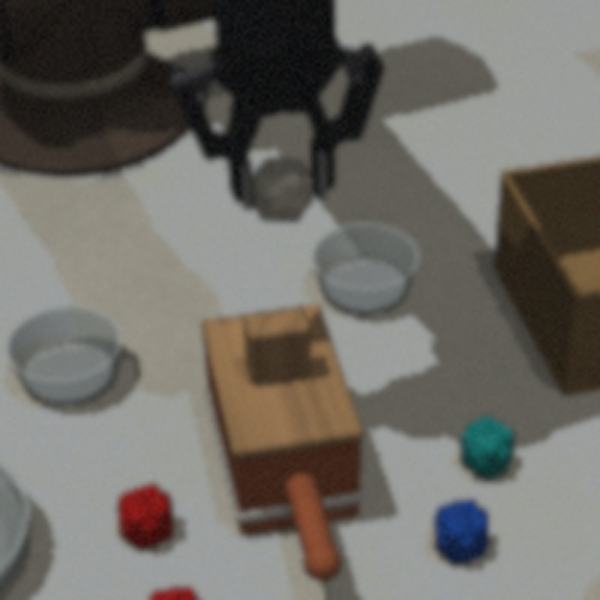

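View pics/t5.png

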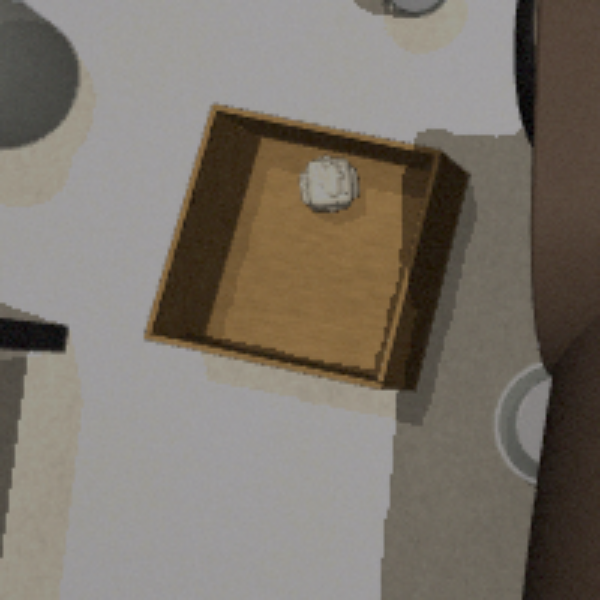

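```bash
python3 -c "
from h import *
print(np.mean([atz('top',(80+x/3,150+y/3),.1) for x,y in [(213,105),(440,150),(385,383),(150,337)]],0)); go([.46,.29,.2])"
python3 -m pendant '[[0.086,0.27,0.005,0,0,0],[0.086,0.27,0.005,0,0,0],[0.086,0.27,0.005,0,0,0],[0.086,0.27,0.005,0,0,0],[0.086,0.27,0.005,0,0,0]]'; python3 -c "
from h import *
show(); go([.46,.29,.095])"
```

```text
[0.48781453 0.30625069 0.1       ]
row [0.0856, 0.2708, 0.0024, 0.0, 0.0, 0.0] rows>= 4.5
time_s: 9.28
eef_pos: [0.458, 0.2917, 0.1954]
orientation: [0.334, 3.12, 0.002]
force: [-0.3, 0.1, 0.1]
grip_width: 0.0428
t 9.28 p [0.458  0.2917 0.1954] ydir [0.211 0.977 0.002] zdir [ 4.1e-03  7.0e-04 -1.0e+00] F [-0.3  0.1  0.1] M [-0.01  0.01  0.05] w 0.0428 j [ 0.57  0.16 -0.08  1.33 -0.    0.78]
row [-0.0019, -0.0014, 0.1004, 0.0, 0.0, 0.0] rows>= 1.6
```

```bash
python3 -m pendant '[[-0.004,0.009,0.04,0,0,0],[-0.004,0.009,0.09,0,0,0],[-0.004,0.009,0.1,0,0,0],[-0.004,0.009,0.1,0,0,0]]'; python3 -m pendant '[[0,0,0,0,0,0],[0,0,0,0,0,0],[0,0,0,0,0,0]]' 0.85;python3 -m pendant '[[0,0,-0.06,0,0,0],[0,0,-0.11,0,0,0],[0,0,-0.11,0,0,0]]' 1; python3 -c "
from h import *
show(); a=-.2147
from h import tgt
for k in (0,np.pi):
    go([.528,-.0165,.18],Rt=tgt(a+k))"
```

```text
time_s: 9.78
eef_pos: [0.4638, 0.2992, 0.095]
orientation: [0.334, 3.121, -0.0]
force: [0.4, 0.2, 1.2]
grip_width: 0.0428
time_s: 10.15
eef_pos: [0.4643, 0.2994, 0.0961]
orientation: [0.334, 3.12, 0.002]
force: [-0.3, -0.4, 0.1]
grip_width: 0.0725
time_s: 10.52
eef_pos: [0.4658, 0.3005, 0.2112]
orientation: [0.334, 3.113, 0.01]
force: [1.0, 0.6, 0.4]
grip_width: 0.0852
t 10.53 p [0.4658 0.3005 0.2112] ydir [0.212 0.977 0.008] zdir [ 0.0113  0.0053 -0.9999] F [1.  0.6 0.4] M [-0.02 -0.02  0.  ] w 0.0852 j [ 0.57  0.17 -0.03  1.36 -0.    0.79]
row [-0.1277, -0.2969, 0.0302, 0.0138, 0.0018, 1.5719] rows>= 8.4
row [-0.1277, -0.2969, 0.0302, -0.0018, 0.0138, -1.5697] rows>= 8.4
```

```bash
python3 -m pendant '[[-0.128,-0.297,0.0,0,0.0138,-1.57],[-0.128,-0.297,0.0,0,0.0138,-1.57],[-0.128,-0.297,0.0,0,0.0138,-1.57],[-0.128,-0.297,0.0,0,0.0138,-1.57],[-0.128,-0.297,0.0,0,0.0138,-1.57]]' 1 120; python3 -c "
from h import *
show(); go([.528,-.0165,.18],Rt=tgt(-.2147+np.pi))
im=capture('top');cr=cv2.resize(im[150:350,80:280],None,fx=3,fy=3); cv2.imwrite('pics/t6.png',cr[:,:,::-1])"
```

```text
time_s: 11.15
eef_pos: [0.5204, 0.0215, 0.2091]
orientation: [-0.983, 2.982, -0.0]
force: [0.4, -0.2, -0.4]
grip_width: 0.0854
t 11.15 p [0.5204 0.0215 0.2091] ydir [-0.595  0.804 -0.001] zdir [ 1.5e-03  2.0e-04 -1.0e+00] F [ 0.4 -0.2 -0.4] M [-0.05 -0.04  0.02] w 0.0854 j [ 0.04  0.12 -0.1   1.35  0.   -0.6 ]
row [0.0165, -0.035, 0.0291, -0.0012, 0.001, -0.719] rows>= 3.8
```

View pics/t6.png

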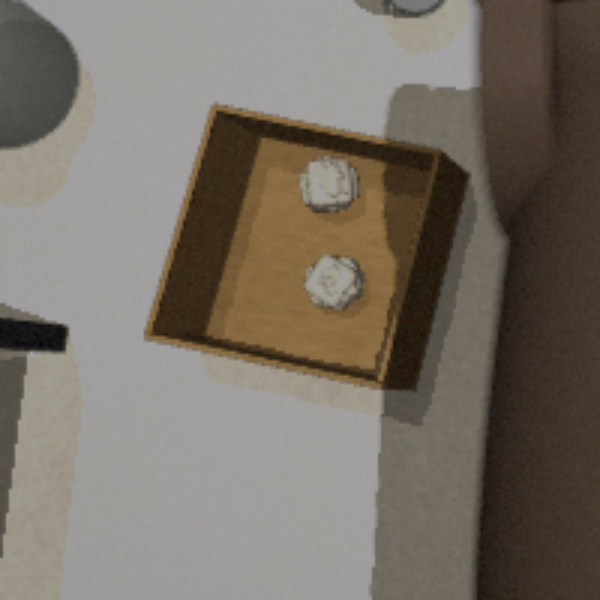

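```bash
python3 -m pendant '[[0.0165,-0.035,0.02,0,0,-0.719],[0.0165,-0.035,0.03,0,0,-0.719],[0.0165,-0.035,0.03,0,0,-0.719],[0.0165,-0.035,0.03,0,0,-0.719],[0.0165,-0.035,0.03,0,0,-0.719]]' 1 120; python3 -c "
from h import *
show(); go([.5285,-.0165,.097],Rt=tgt(-.2147+np.pi))
im=capture('scene'); cr=cv2.resize(im[80:240,200:400],None,fx=4,fy=4,interpolation=cv2.INTER_CUBIC); cv2.imwrite('pics/s7.png',cr[:,:,::-1])"
```

```text
time_s: 11.82
eef_pos: [0.5287, -0.0221, 0.1785]
orientation: [1.972, -2.443, 0.006]
force: [-0.0, -0.6, -0.0]
grip_width: 0.0854
t 11.82 p [ 0.5287 -0.0221  0.1785] ydir [-0.977  0.211 -0.002] zdir [ 0.001  -0.0039 -1.    ] F [-0.  -0.6 -0. ] M [ 0.03  0.06 -0.02] w 0.0854 j [-0.04  0.14 -0.14  1.29 -0.   -1.4 ]
row [-0.0057, 0.0015, 0.0815, -0.0018, -0.0036, 0.002] rows>= 1.3
```

View pics/s7.png

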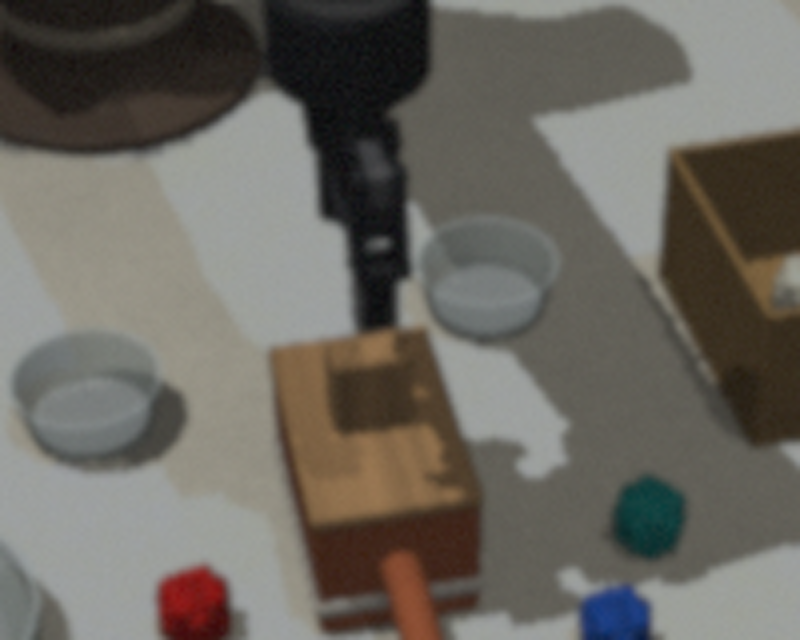

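Aligned above the bare lid with the block at crop (372,390). Descend.

```bash
python3 -m pendant '[[-0.0057,0.0015,0.03,0,-0.0036,0.002],[-0.0057,0.0015,0.07,0,-0.0036,0.002],[-0.0057,0.0015,0.0815,0,-0.0036,0.002],[-0.0057,0.0015,0.0815,0,-0.0036,0.002]]' 1 120; python3 -c "
from h import *
show(); go([.5285,-.0165,.097],Rt=tgt(-.2147+np.pi))
im=capture('scene'); cr=cv2.resize(im[80:240,200:400],None,fx=4,fy=4,interpolation=cv2.INTER_CUBIC); cv2.imwrite('pics/s8.png',cr[:,:,::-1])"
```

```text
time_s: 12.38
eef_pos: [0.5283, -0.0165, 0.0969]
orientation: [-1.968, 2.449, -0.001]
force: [-0.1, 0.0, 0.6]
grip_width: 0.0854
t 12.38 p [ 0.5283 -0.0165  0.0969] ydir [-0.977  0.215 -0.001] zdir [ 7.e-04 -3.e-04 -1.e+00] F [-0.1  0.   0.6] M [ 0.02 -0.04  0.03] w 0.0854 j [-0.03  0.17 -0.29  1.11 -0.   -1.38]
row [-0.0, -0.0002, -0.0001, -0.0007, -0.0002, -0.0023] rows>= 0.0
```

View pics/s8.png

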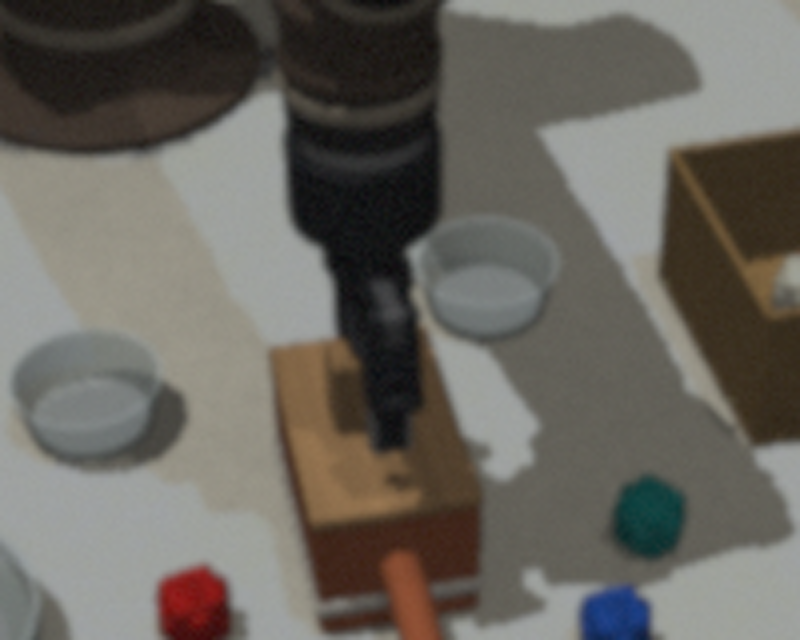

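```bash
python3 -m pendant '[[0,0,0,0,0,0],[0,0,0,0,0,0],[0,0,0,0,0,0],[0,0,0,0,0,0],[0,0,0,0,0,0]]' 0 120; python3 -c "
from h import *
show()
im=capture('scene'); cr=cv2.resize(im[80:240,200:400],None,fx=4,fy=4,interpolation=cv2.INTER_CUBIC); cv2.imwrite('pics/s9.png',cr[:,:,::-1])"
```

```text
time_s: 13.05
eef_pos: [0.5263, -0.0159, 0.0986]
orientation: [1.968, -2.448, -0.003]
force: [-11.7, 2.5, 11.6]
grip_width: 0.0232
t 13.05 p [ 0.5263 -0.0159  0.0986] ydir [-0.977  0.215  0.002] zdir [-0.0016  0.001  -1.    ] F [-11.7   2.5  11.6] M [ 0.52  2.31 -0.05] w 0.0232 j [-0.03  0.16 -0.29  1.12  0.   -1.38]
```

View pics/s9.png

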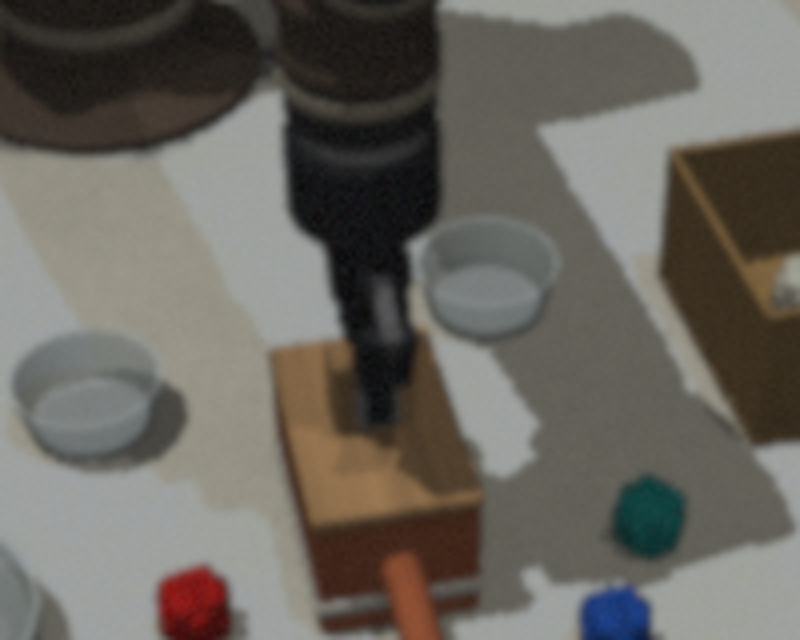

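```bash
cat >> h.py <<'E'
import os
def saveref():
    s,p,Rm=st(); a=-.2147
    Rl=R.from_euler('z',a); np.savez("ref.npz",q=(Rl.inv()*Rm).as_quat(),t=Rl.inv().apply(p-np.array([p[0],p[1],.08])))
def lidpose():
    f=np.load("ref.npz"); s,p,Rm=st(); Rl=Rm*R.from_quat(f["q"]).inv(); o=p-Rl.apply(f["t"]); return Rl,o
def lidshow():
    Rl,o=lidpose(); X=Rl.as_matrix()[:,0]; Y=Rl.as_matrix()[:,1]
    z=lambda x,h:1000*(o+Rl.apply([x,0,h]))[2]
    print("LID lean deg(handle up +)",round(float(np.degrees(np.arcsin(X[2]))),2),"roll",round(float(np.degrees(np.arcsin(Y[2]))),2),"o",o.round(4),"rib handle rise",round(z(.05,-.018)-62,1),"rib plain rise",round(z(-.05,-.018)-62,1),"plugbot h/p",round(z(.05,-.03),1),round(z(-.05,-.03),1))
def plan(lean,ox,oz):
    """row to bring lid to given lean (deg), origin shift ox (mm along crock x from home) and oz (mm above home)"""
    f=np.load("ref.npz"); h=np.load("home.npy"); Rl=R.from_euler('z',-.2147)*R.from_euler('y',-np.radians(lean))
    o=h+R.from_euler('z',-.2147).apply([ox/1000,0,oz/1000]); Rt=Rl*R.from_quat(f["q"]); go(o+Rl.apply(f["t"]),Rt=Rt)
E
python3 -c "
from h import *
saveref(); s,p,_=st(); np.save('home.npy',[p[0],p[1],.08]); lidshow(); 
# pivot about (-69,0,0): o shift
for th in (2,4,6,7.5):
    t=np.radians(th); print(th); plan(th,-69+69*np.cos(t),69*np.sin(t))
"
```

```text
LID lean deg(handle up +) 0.0 roll -0.0 o [ 0.5263 -0.0159  0.08  ] rib handle rise 0.0 rib plain rise 0.0 plugbot h/p 50.0 50.0
2
row [-0.0, 0.0007, -0.0024, 0.0349, -0.0001, -0.0] rows>= 0.2
4
row [-0.0, 0.0015, -0.0048, 0.0698, -0.0001, -0.0] rows>= 0.4
6
row [-0.0, 0.0023, -0.0071, 0.1047, -0.0002, -0.0001] rows>= 0.6
7.5
row [0.0, 0.003, -0.0088, 0.1309, -0.0003, -0.0001] rows>= 0.7
```

```bash
python3 -m pendant '[[0,0.0004,-0.0012,0.0175,0,0],[0,0.0007,-0.0024,0.035,0,0],[0,0.001,-0.0036,0.0525,0,0],[0,0.0015,-0.0048,0.07,0,0],[0,0.0015,-0.0048,0.07,0,0]]'; python3 -c "
from h import *
show(); lidshow()
for th in (4,6,7.5):
    t=np.radians(th); print(th); plan(th,-69+69*np.cos(t),69*np.sin(t))
"
```

```text
time_s: 13.72
eef_pos: [0.523, -0.0152, 0.1032]
orientation: [-1.942, 2.415, -0.08]
force: [-9.2, 1.7, 0.2]
grip_width: 0.0228
t 13.72 p [ 0.523  -0.0152  0.1032] ydir [-0.975  0.214 -0.066] zdir [ 0.0649 -0.0137 -0.9978] F [-9.2  1.7  0.2] M [ 0.51  1.89 -0.02] w 0.0228 j [-0.02  0.1  -0.35  1.05 -0.01 -1.38]
LID lean deg(handle up +) 3.9 roll -0.01 o [ 0.5242 -0.0155  0.0847] rib handle rise 8.1 rib plain rise 1.3 plugbot h/p 58.1 51.3
4
row [-0.0001, -0.0019, -0.0, 0.0017, -0.0002, 0.0002] rows>= 0.0
6
row [-0.0001, -0.0012, -0.0024, 0.0366, -0.0002, 0.0002] rows>= 0.2
7.5
row [-0.0001, -0.0006, -0.0042, 0.0628, -0.0003, 0.0002] rows>= 0.3
```

```bash
python3 -c "
from h import *
im=capture('scene'); cr=cv2.resize(im[110:240,220:380],None,fx=5,fy=5,interpolation=cv2.INTER_CUBIC); cv2.imwrite('pics/s10.png',cr[:,:,::-1]); show()"
```

```text
t 13.78 p [ 0.523  -0.0152  0.1033] ydir [-0.975  0.214 -0.066] zdir [ 0.0647 -0.0136 -0.9978] F [-8.7  2.1 -1.1] M [ 0.51  1.94 -0.09] w 0.0224 j [-0.02  0.1  -0.35  1.05 -0.01 -1.38]
```

View pics/s10.png

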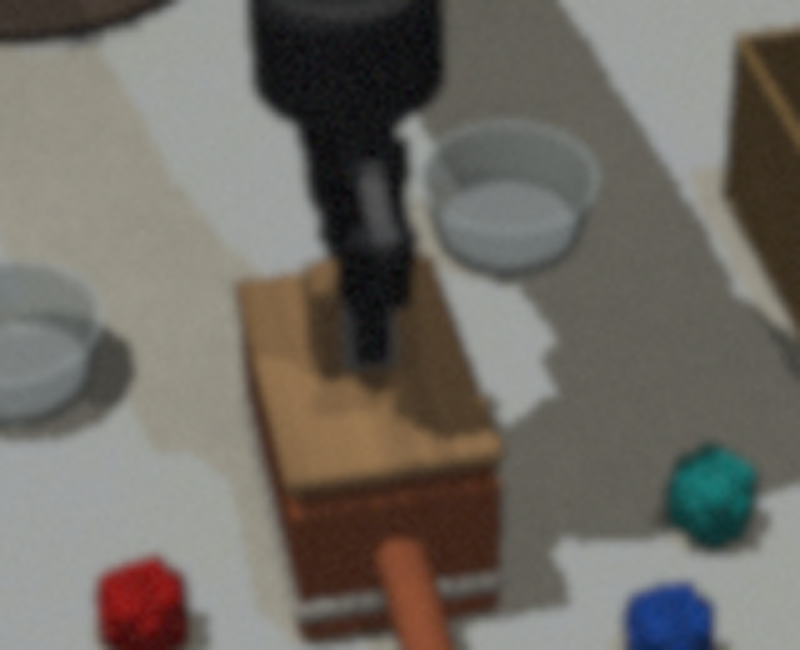

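```bash
cat >> h.py <<'E'
def corners(Rl,o):
    L=np.array([[71,45,10],[71,-45,10],[-71,-45,10],[-71,45,10.]])/1000
    return proj("scene",o+Rl.apply(L))
E
python3 -c "
from h import *
h=np.load('home.npy')
t=lambda q:((q-[220,110])*5).round(0).tolist()
print('home',t(corners(R.from_euler('z',-.2147),h)))
Rl,o=lidpose(); print('pred',t(corners(Rl,o)))"
```

```text
home [[504.0, 467.0], [287.0, 502.0], [230.0, 281.0], [429.0, 251.0]]
pred [[503.0, 445.0], [284.0, 481.0], [229.0, 277.0], [428.0, 248.0]]
```

```bash
python3 -m pendant '[[0,0.0004,-0.0014,0.02,0,0],[0,0.0008,-0.0028,0.04,0,0],[0,0.0013,-0.0042,0.063,0,0],[0,0.0013,-0.0044,0.063,0,0],[0,0.0013,-0.0044,0.063,0,0]]'; python3 -c "
from h import *
show(); lidshow()
t=lambda q:((q-[220,110])*5).round(0).tolist()
Rl,o=lidpose(); print('pred',t(corners(Rl,o)))
im=capture('scene'); cr=cv2.resize(im[110:240,220:380],None,fx=5,fy=5,interpolation=cv2.INTER_CUBIC); cv2.imwrite('pics/s11.png',cr[:,:,::-1])"
```

```text
time_s: 14.4
eef_pos: [0.5218, -0.015, 0.1079]
orientation: [-1.915, 2.382, -0.154]
force: [-0.6, 0.0, -3.7]
grip_width: 0.0228
t 14.4 p [ 0.5218 -0.015   0.1079] ydir [-0.968  0.213 -0.13 ] zdir [ 0.1268 -0.0273 -0.9916] F [-0.6  0.  -3.7] M [ 0.07  0.18 -0.  ] w 0.0228 j [-0.01  0.05 -0.41  0.99 -0.03 -1.37]
LID lean deg(handle up +) 7.55 roll -0.02 o [ 0.5242 -0.0155  0.0894] rib handle rise 16.1 rib plain rise 3.0 plugbot h/p 66.2 53.1
pred [[502.0, 427.0], [282.0, 462.0], [229.0, 277.0], [428.0, 247.0]]
```

View pics/s11.png

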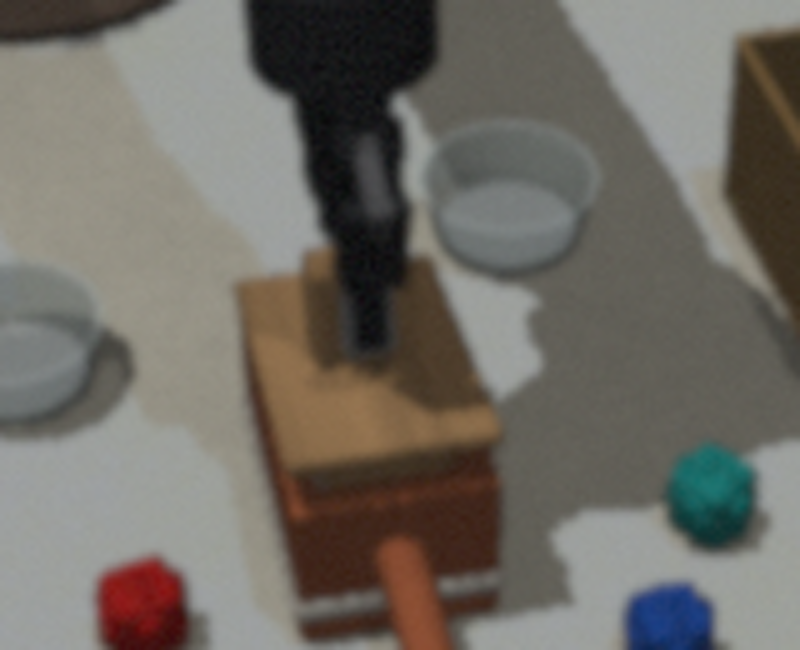

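```bash
python3 -c "
from h import *
for lean,hr,ox in ((5,15.8,-1.7),(2.5,15.5,-1.4),(0,15,-1),(-2.5,14.5,-.5),(-5.5,14,0)):
    t=np.radians(lean); oz=hr-50*np.sin(t)-18+18*np.cos(t); print(lean,round(oz,1)); plan(lean,ox,oz)
"
```

```text
5 11.4
row [-0.0001, -0.0015, -0.002, -0.0442, -0.0002, 0.0001] rows>= 0.2
2.5 13.3
row [-0.0001, -0.0029, -0.0038, -0.0878, -0.0001, 0.0002] rows>= 0.5
0 15.0
row [-0.0001, -0.0043, -0.0054, -0.1315, -0.0, 0.0002] rows>= 0.7
-2.5 16.7
row [-0.0001, -0.0058, -0.0068, -0.1751, 0.0, 0.0002] rows>= 0.9
-5.5 18.7
row [-0.0001, -0.0075, -0.0086, -0.2275, 0.0001, 0.0002] rows>= 1.2
```

```bash
python3 -m pendant '[[0,-0.0015,-0.002,-0.044,0,0],[0,-0.0022,-0.0029,-0.066,0,0],[0,-0.0029,-0.0038,-0.088,0,0],[0,-0.0043,-0.0054,-0.1315,0,0],[0,-0.0043,-0.0054,-0.1315,0,0]]'; python3 -c "
from h import *
show(); lidshow()
for lean,hr,ox in ((-2.5,14,-.5),(-5.5,14,0)):
    t=np.radians(lean); oz=hr-50*np.sin(t)-18+18*np.cos(t); print(lean,round(oz,1)); plan(lean,ox,oz)
t=lambda q:((q-[220,110])*5).round(0).tolist()
Rl,o=lidpose(); print('pred',t(corners(Rl,o)))
im=capture('scene'); cr=cv2.resize(im[110:240,220:380],None,fx=5,fy=5,interpolation=cv2.INTER_CUBIC); cv2.imwrite('pics/s12.png',cr[:,:,::-1])"
```

```text
time_s: 15.08
eef_pos: [0.5253, -0.0158, 0.1131]
orientation: [1.967, -2.447, -0.005]
force: [-0.1, -0.9, -3.0]
grip_width: 0.0225
t 15.07 p [ 0.5253 -0.0158  0.1131] ydir [-0.977  0.215  0.004] zdir [-0.0034  0.0012 -1.    ] F [-0.1 -0.9 -3. ] M [-0.01 -0.06  0.01] w 0.0225 j [-0.03  0.16 -0.26  1.15  0.   -1.38]
LID lean deg(handle up +) -0.11 roll -0.01 o [ 0.5252 -0.0158  0.0945] rib handle rise 14.4 rib plain rise 14.6 plugbot h/p 64.4 64.6
-2.5 16.2
row [-0.0001, -0.0014, -0.0016, -0.0418, -0.0002, 0.0] rows>= 0.2
-5.5 18.7
row [-0.0001, -0.0028, -0.0041, -0.0941, -0.0001, 0.0001] rows>= 0.5
pred [[504.0, 440.0], [284.0, 475.0], [227.0, 253.0], [428.0, 224.0]]
```

View pics/s12.png

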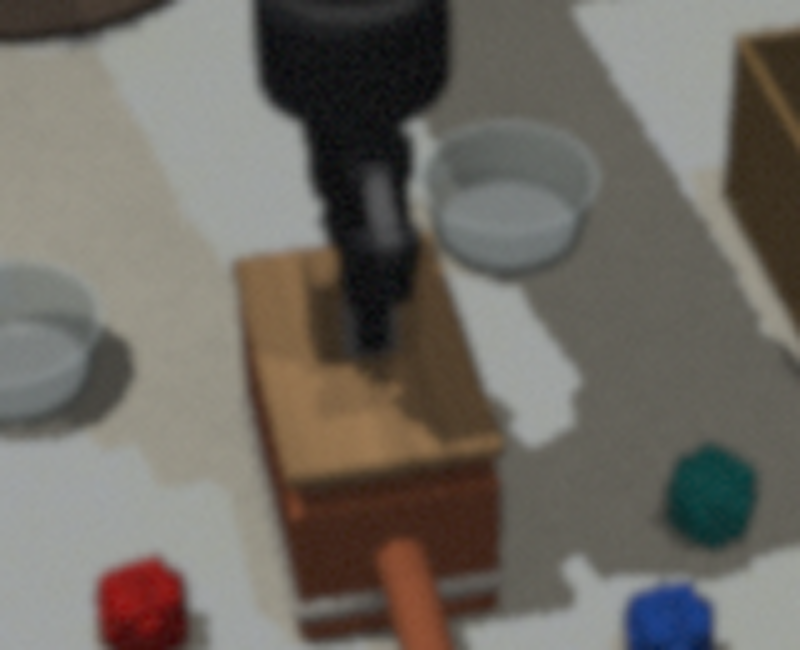

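```bash
python3 -m pendant '[[0,-0.0007,-0.0008,-0.02,0,0],[0,-0.0014,-0.0016,-0.042,0,0],[0,-0.0021,-0.0028,-0.07,0,0],[0,-0.0028,-0.004,-0.092,0,0],[0,-0.0028,-0.004,-0.092,0,0]]'; python3 -c "
from h import *
show(); lidshow()
plan(-5.2,0,18)
t=lambda q:((q-[220,110])*5).round(0).tolist()
Rl,o=lidpose(); print('pred',t(corners(Rl,o)))
im=capture('scene'); cr=cv2.resize(im[110:240,220:380],None,fx=5,fy=5,interpolation=cv2.INTER_CUBIC); cv2.imwrite('pics/s13.png',cr[:,:,::-1])"
```

```text
time_s: 15.75
eef_pos: [0.5283, -0.0164, 0.1168]
orientation: [1.929, -2.4, -0.115]
force: [-0.6, -0.1, -3.8]
grip_width: 0.0225
t 15.75 p [ 0.5283 -0.0164  0.1168] ydir [-0.972  0.214  0.096] zdir [-0.0933  0.0209 -0.9954] F [-0.6 -0.1 -3.8] M [-0.07 -0.14 -0.01] w 0.0225 j [-0.04  0.23 -0.16  1.27  0.02 -1.4 ]
LID lean deg(handle up +) -5.39 roll -0.01 o [ 0.5265 -0.0161  0.0983] rib handle rise 13.7 rib plain rise 23.1 plugbot h/p 63.7 73.1
row [-0.0001, 0.0003, 0.0003, 0.0033, -0.0001, -0.0] rows>= 0.0
pred [[505.0, 448.0], [285.0, 484.0], [227.0, 239.0], [429.0, 210.0]]
```

View pics/s13.png

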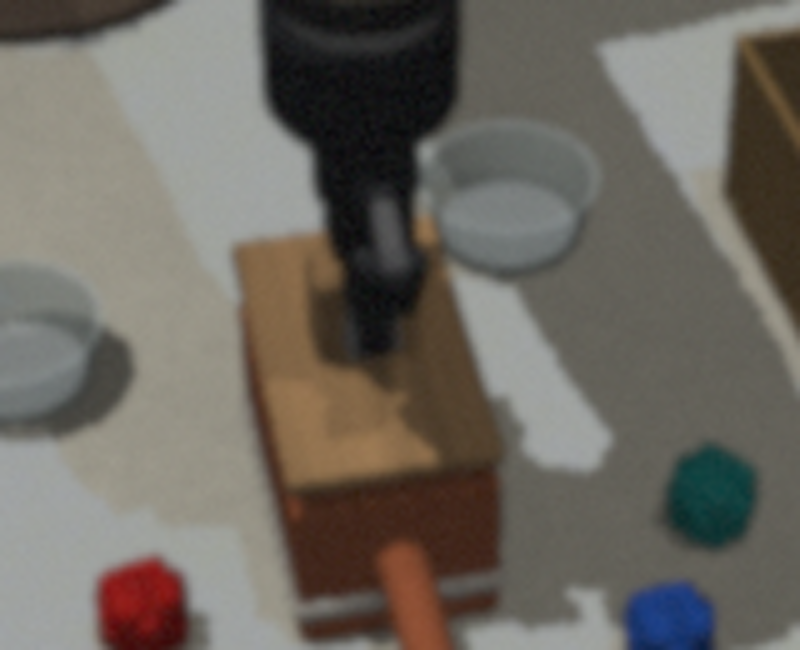

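```bash
python3 -c "
from h import *
plan(0,-.7,18.5);plan(0,-.7,35);plan(0,-.7,53)"
```

```text
row [-0.0002, 0.0025, -0.0001, 0.0938, -0.0003, -0.0001] rows>= 0.5
row [-0.0002, 0.0041, -0.0165, 0.0938, -0.0003, -0.0001] rows>= 0.5
row [-0.0002, 0.0058, -0.0344, 0.0938, -0.0003, -0.0001] rows>= 0.6
```

```bash
python3 -m pendant '[[0,0.0012,0,0.047,0,0],[0,0.0025,0,0.0938,0,0],[0,0.0025,0,0.0938,0,0],[0,0.0033,-0.008,0.0938,0,0],[0,0.0041,-0.0165,0.0938,0,0]]'; python3 -c "
from h import *
show(); lidshow(); plan(0,-.7,53)"
```

```text
time_s: 16.42
eef_pos: [0.5259, -0.0159, 0.1343]
orientation: [1.968, -2.448, -0.003]
force: [0.3, 0.6, -3.0]
grip_width: 0.0231
t 16.43 p [ 0.5259 -0.0159  0.1343] ydir [-0.977  0.215  0.002] zdir [-1.8e-03  8.0e-04 -1.0e+00] F [ 0.3  0.6 -3. ] M [-0.01 -0.03 -0.04] w 0.0231 j [-0.03  0.15 -0.23  1.2   0.   -1.38]
LID lean deg(handle up +) -0.01 roll -0.02 o [ 0.5259 -0.0159  0.1157] rib handle rise 35.7 rib plain rise 35.7 plugbot h/p 85.7 85.7
row [-0.0001, 0.0004, -0.0173, 0.0002, -0.0003, -0.0001] rows>= 0.3
```

```bash
python3 -m pendant '[[0,0.0004,-0.008,0,0,0],[0,0.0004,-0.0165,0,0,0],[0,0.0004,-0.0165,0,0,0],[0,0.0004,-0.0165,0,0,0],[0,0.0004,-0.0165,0,0,0]]'; python3 -c "
from h import *
show(); lidshow()
t=lambda q:((q-[220,110])*5).round(0).tolist()
Rl,o=lidpose(); print('pred',t(corners(Rl,o)))
im=capture('scene'); cr=cv2.resize(im[110:240,220:380],None,fx=5,fy=5,interpolation=cv2.INTER_CUBIC); cv2.imwrite('pics/s14.png',cr[:,:,::-1]); cv2.imwrite('pics/s14f.png',im[:,:,::-1])
im=capture('top'); cv2.imwrite('pics/t14.png',im[:,:,::-1]);show()"
```

```text
time_s: 17.05
eef_pos: [0.5253, -0.0158, 0.1504]
orientation: [1.967, -2.447, -0.004]
force: [-0.3, -0.3, -3.2]
grip_width: 0.0229
t 17.05 p [ 0.5253 -0.0158  0.1504] ydir [-0.977  0.215  0.003] zdir [-2.6e-03  8.0e-04 -1.0e+00] F [-0.3 -0.3 -3.2] M [-0.02  0.   -0.02] w 0.0229 j [-0.03  0.14 -0.2   1.23  0.   -1.38]
LID lean deg(handle up +) -0.06 roll -0.03 o [ 0.5253 -0.0158  0.1317] rib handle rise 51.7 rib plain rise 51.8 plugbot h/p 101.7 101.8
pred [[504.0, 372.0], [279.0, 407.0], [221.0, 186.0], [427.0, 157.0]]
t 17.15 p [ 0.5253 -0.0159  0.1504] ydir [-0.977  0.215  0.003] zdir [-2.6e-03  8.0e-04 -1.0e+00] F [ 0.4 -0.1 -2.8] M [ 0.06  0.05 -0.01] w 0.0224 j [-0.03  0.14 -0.2   1.23  0.   -1.38]
```

View pics/s14.png

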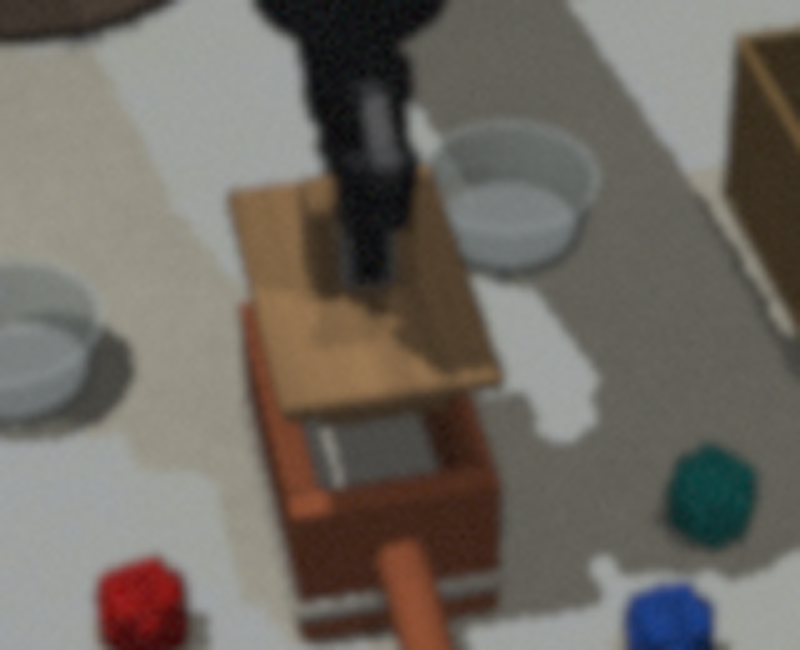

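View pics/s14f.png

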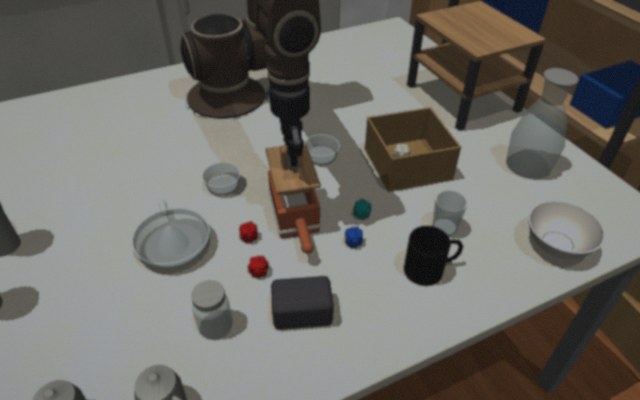

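View pics/t14.png

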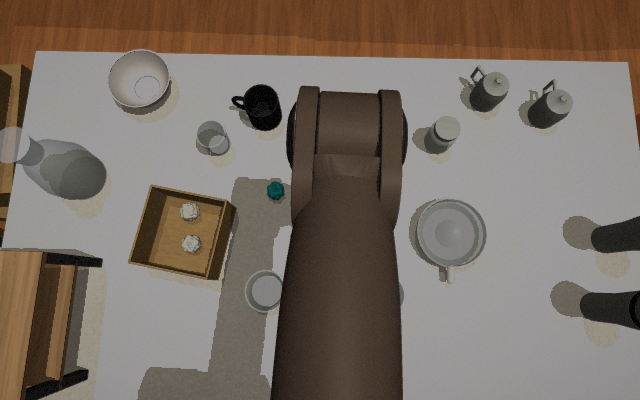

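```bash
python3 -c "
from h import *
s=sense(); print(np.abs(s['joint_velocities']).max(), s['time_s']); lidshow(); print(order.finish_job())"
```

```text
0.0016896045316552781 17.15
LID lean deg(handle up +) -0.05 roll -0.02 o [ 0.5253 -0.0159  0.1318] rib handle rise 51.7 rib plain rise 51.8 plugbot h/p 101.7 101.8
the job is handed in; nothing more can be done
None
```

I put both white wads in the carton, rocked the lid free by its block grip, and handed the job in at about 17 s with the lid held over the mouth.

- **Rocking:** I leaned the handle end up to about 7.5°, then went back past level to about 5.4° the other way. The pose-based estimate kept the plug about 7 mm inside the mouth at the plain end.
- **Last checks:**
  - The lid is level to within 0.1°, still, and centred over the mouth.
  - Its plug is about 21 mm above the rim.
  - The wrist carries only the lid's roughly 3 N weight.
  - The top picture shows both wads in the carton. The ware in view stands where it was, but the arm hid the tin, one dish and part of the look-alikes there. They look unmoved in the scene picture.
- **Small disagreements:**
  - In the pictures, the leans came out a few tenths of a degree smaller (about 7.3° and 4.8°), and the raised lid about 1 mm lower than the arm pose gives.
  - The plain end already seemed free on reaching level, earlier than the task text suggests, because the wrist then read only the lid's weight.

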